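# Meter four grille knobs out of the trough hopper and pin its gate

## Robot

A 6-joint arm with a two-finger parallel gripper is mounted at the origin on the work surface. World frame = base frame: x ahead of the robot, y to its left, z up, the work surface at z = 0. Lengths are in m, angles in degrees, forces in N, time in s.
With the tool pointing down it reaches from about 0.4 to 0.825 m from the base axis. Payload 7 kg.
Tool frame: the origin (TCP) lies on the centre line of the jaws, within the pads' length; the fingertips stand 8 mm ahead of it and the grasp point (between the pads) lies 11 mm behind it (r.tcp_to_tips is the distance from the TCP to the fingertips, in m); z points along the fingers, y is the direction in which the jaws open and shut (so a half turn about z gives the same grasp; the last joint's range is limited). The gripper opens to 88 mm and grips with 3 to 60 N. Pads are 19 mm wide; open, the fingers measure 130 mm over their backs; the gripper's body (78 mm by 193 mm) begins 47 mm behind the grasp point.
Start: joints at [-56.66, 20.546, 0.682, 0, -70.136, -16.507], TCP at [0.195, -0.646, 0.235] pointing down, gripper open.
Joint ranges: [-176.03, 176.03], [-82.01, 121.73], [-58.28, 71.71], [-173.87, 95.51], [-174.79, -0.11], [-173.66, 173.66]. Speed limits (degrees/s): [136.94, 136.94, 172.46, 180, 180, 180].

## Interface

Orientations are given as [roll, pitch, yaw] about the fixed x, y, z axes, in that order (R = Rz(yaw) Ry(pitch) Rx(roll)).
In Python, from plant import r gives the robot as it stands.
- The arm moves only by the tool drive_tool, never from a script. Its argument "plan" is text: rows parted by semicolons, each of 4 numbers parted by spaces: the shift along the tool's x, y, z in cm, then the turn about the tool's z in rad. A call has 1 to 8 rows; each row is the pose to reach, as a shift and turn from the pose commanded when the call began, along the tool's axes at that moment; what a row does not reach only later rows make up. A row lasts 1/8 s, in which the tool goes at most 62.5 mm and 10.7 degrees, less where a joint would pass 70% of its speed; a pose out of reach is approached as far as the arm can. A call with a gripper value outside its range is refused whole. "fingers" is the closure, from -1 (fully open) to 1 (shut), set as the call begins (left out, the last holds). The fingers move at their own pace and stop on an object; "squeeze" is the grip in N (left out, the last holds). Time passes only in rows, so rows that repeat a pose let the fingers close. It gives the time, the measured TCP pose, the force and the opening at its end, in the units of the state.
- r.get_state(): the state, without advancing time (a new reading comes with each control period).
- r.capture(name): name is "side" or "top" or "wrist"; returns a dict with "frame" (420x560x3 uint8, red, green, blue), "fovy" (degrees; the focal length in pixels is half the picture's height over the tangent of half this angle, whatever the lens; pixels are square), "cx", "cy" (the principal point, pixels), "rvec" (rotation vector, rad) and "tvec" (3), from world to camera coordinates, as OpenCV has them. Camera axes: x right, y down, z forward; pixel columns grow to the right and rows downward; lengths in m; the calibration is good to about 2 mm. The wrist camera is an equidistant fisheye: a pixel r from the principal point sees the ray r / f radians off the axis. A picture is of the moment at which its call begins. There is no depth.
- r.close_job(): hands the job in, once; it reports no verdict.
The state is a dict: "time_s": time; "joints": joint angles; "qd": joint speeds; "joint_torque": joint torques, N m; "tcp_pos": TCP position; "eef_rot": TCP orientation; "contact_force": force on the tool from outside, world axes, zero at the start; "moment": the same for the moment, N m; "gripper_width": finger opening in m.
Only numpy, scipy, OpenCV 4.12 (cv2) and the standard library are available. Lean on these libraries where they do the work, as an engineer would, in place of code of your own. Each camera call takes 0.05 s, during which the arm holds its last target. There are 200 camera calls.

## Task

The next row of the grille takes four knobs: draw the hopper's bottom slide gate just far enough to let four of the six knobs drop into the white tray, no more, then push the gate fully home. Lock it by taking the steel pin from its wooden rest and pushing it through the ears and the gate's eye until its shoulder is up against the ear, and let go. Leave the other things on the bench where they are.

Things in the scene. Friction and masses are not known exactly. Their poses are not given: they have to be found in the camera images.
- hopper: Galvanised trough hopper on a low grey stand (340 x 226 mm), fixed, 315 mm high. Origin on the bench under the stand's middle; x along the trough to its back end, y left seen from the pull end, z up. Slot 42 mm wide, x -118 to 132 mm, floored by the slide gate (top face z 128 mm). Sides lean out to y +-46 mm at z 310. Legs, crossbars (|y| over 36 mm) end at z 116, gate guides (y +-37 mm) at z 138.
- front_rim (a point): Middle of the upper edge (94 mm wide) of the trough's flared front wall, at hopper (-236, 0, 310 mm). From (-121, 0, 165 mm) the wall slopes out over the gate's pull, 38 degrees from vertical, so the pull cannot be reached from straight above: lean the tool 30 to 45 degrees, its body away from the hopper (to hopper -x).
- gate (a joint): How far the slide gate is drawn, m: 0 fully home (hard stop), grows as the pull goes to hopper -x, at most 0.245 (all knobs drop). Stays where left; drag 4 to 12 N. It opens at the trough's back end: its back edge is at hopper x = 136 mm minus this value. Drawn, it carries the row up against the row stop; knobs drop singly, soon after the edge passes their middle. Pushed home, it carries the rest back.
- gate_bar (a point): Middle of the gate's pull: level round dark bar, 14 mm thick, 108 mm long along hopper y, 44 mm above the gate plate on a 12 mm post at each end (80 mm clear between). At hopper (-225 mm minus the gate's travel, 0, 172 mm). Take it with one finger on its hopper side and one on its outer side.
- stop: Row stop: upright steel plate, 40 mm wide, 62 mm high, clamped across the slot in front of the row, its setting different each time. Origin at the foot of its face that looks to the knobs (hopper x -116 to -85 mm, z 130 mm); axes as the hopper's. How far the gate must be drawn depends on it, so watch the knobs drop.
- tray: White enamelled tray lying loose on the bench under the trough, 270 x 150 x 45 mm, walls 4 mm; origin under its middle, x along its length.
- knob1_mid (a point): Centre of turned metal knob 1 of 6, all alike: a 32 mm ball with flat 21 mm collars, 36 mm high, about 0.1 kg. They start standing in one row in the trough, 1 at its back end, 6 towards the front (pull) end, and drop in that order. About 146 mm above the bench in the trough, under 60 mm in the tray.
- knob2_mid (a point): Centre of turned metal knob 2 of 6, all alike: a 32 mm ball with flat 21 mm collars, 36 mm high, about 0.1 kg. They start standing in one row in the trough, 1 at its back end, 6 towards the front (pull) end, and drop in that order. About 146 mm above the bench in the trough, under 60 mm in the tray.
- knob3_mid (a point): Centre of turned metal knob 3 of 6, all alike: a 32 mm ball with flat 21 mm collars, 36 mm high, about 0.1 kg. They start standing in one row in the trough, 1 at its back end, 6 towards the front (pull) end, and drop in that order. About 146 mm above the bench in the trough, under 60 mm in the tray.
- knob4_mid (a point): Centre of turned metal knob 4 of 6, all alike: a 32 mm ball with flat 21 mm collars, 36 mm high, about 0.1 kg. They start standing in one row in the trough, 1 at its back end, 6 towards the front (pull) end, and drop in that order. About 146 mm above the bench in the trough, under 60 mm in the tray.
- knob5_mid (a point): Centre of turned metal knob 5 of 6, all alike: a 32 mm ball with flat 21 mm collars, 36 mm high, about 0.1 kg. They start standing in one row in the trough, 1 at its back end, 6 towards the front (pull) end, and drop in that order. About 146 mm above the bench in the trough, under 60 mm in the tray.
- knob6_mid (a point): Centre of turned metal knob 6 of 6, all alike: a 32 mm ball with flat 21 mm collars, 36 mm high, about 0.1 kg. They start standing in one row in the trough, 1 at its back end, 6 towards the front (pull) end, and drop in that order. About 146 mm above the bench in the trough, under 60 mm in the tray.
- lock_eye (a point): Centre of the locking hole on the outer (+y) face of the left ear, at hopper (-150, 41, 158 mm), axes as the hopper's. Two upright ears 6 mm thick, 34 wide, top at z 178 mm, at y 35 to 41 and -41 to -35; the gate's eye lug (y 21 to 27 mm) lines up with them when fully home. Three holes of 14 mm along hopper y. The pin goes in from the +y side, towards -y.
- pin: Steel lock pin, 198 mm, about 0.13 kg, on one axis (its x): nose 10 mm thick from x 0 to 90 mm, tapered to 4 mm over the last 10 mm; shoulder disc 24 mm wide from x -8 to 0; round handle 14 mm thick from x -108 to -8 mm. Origin on the axis at the shoulder's front face. Starts level in the notches of the wooden rest, axis 50 mm above the bench.
- pin_tip (a point): The end of the pin's nose (pin x 90 mm). With the pin home it is 90 mm from the lock eye along hopper -y, 8 mm out of the right ear.
- pin_grip (a point): Middle of the pin's handle (pin x -58 mm): take it here, fingers across the handle. With the pin home it lies 58 mm outside the left ear's face.
- rest: Wooden rest that holds the pin, fixed: base 150 x 56 x 12 mm, two notched posts 12 mm thick, 40 wide, up to 59 mm high, at x 59 and -59 mm; origin under its middle. The pin lies along its x, nose to +x, shoulder at x 34 mm; lifted straight up by 25 mm it is clear of the notches.
- wax_tin: Bystander: steel tin, 76 mm wide, 55 mm high.
- brush: Bystander: wooden-handled brush, 190 mm long, lying.
- hammer: Bystander: hammer, 240 mm long, lying.
- baluster: Bystander: dark turned baluster with square ends, 152 mm long, 36 mm thick, lying.
- cleaner: Bystander: clear bottle, 68 mm wide, 180 mm high.

How it is judged (in metres and radians):
On the way, in this order (a step that is already met when the one before it is completed fails the run):
1. exactly knobs 1 to 4 lie in the tray, knobs 5 and 6 are still in the trough (x of knob1_mid in the frame of tray between -0.135 and 0.135 m and y of knob1_mid in the frame of tray between -0.075 and 0.075 m and z of knob1_mid in the frame of tray between 0 and 0.06 m and x of knob2_mid in the frame of tray between -0.135 and 0.135 m and y of knob2_mid in the frame of tray between -0.075 and 0.075 m and z of knob2_mid in the frame of tray between 0 and 0.06 m and x of knob3_mid in the frame of tray between -0.135 and 0.135 m and y of knob3_mid in the frame of tray between -0.075 and 0.075 m and z of knob3_mid in the frame of tray between 0 and 0.06 m and x of knob4_mid in the frame of tray between -0.135 and 0.135 m and y of knob4_mid in the frame of tray between -0.075 and 0.075 m and z of knob4_mid in the frame of tray between 0 and 0.06 m and x of knob5_mid in the frame of hopper between -0.125 and 0.14 m and y of knob5_mid in the frame of hopper between -0.03 and 0.03 m and z of each of knob5_mid, knob6_mid in the frame of hopper above 0.135 m and x of knob6_mid in the frame of hopper between -0.125 and 0.14 m and y of knob6_mid in the frame of hopper between -0.03 and 0.03 m), for 0.2 s.
2. the gate is fully home, dose unchanged (all of step 1 and value of joint gate below 0.004 m), for 0.2 s.
3. the pin is through both ears and the gate's eye, its shoulder up against the ear (y of pin_tip in the frame of lock_eye below -0.084 m and x of pin_tip in the frame of lock_eye between -0.009 and 0.009 m and z of pin_tip in the frame of lock_eye between -0.009 and 0.009 m and angle between the x axis of pin and the y axis of hopper, either way round below 0.15 rad and value of joint gate below 0.004 m), for 0.2 s.
At the end, for the whole second after the job is handed in: Four knobs lie in the tray and two stand or lie in the trough; the gate is home within 4 mm; the pin is through both ears and the gate's eye, its shoulder within 6 mm of the left ear, in line with the holes within 9 mm and 0.15 rad, at rest and let go (all of step 1 and all of step 3 and linear speed of pin below 0.02 m/s and angular speed of pin below 0.2 rad/s); the robot touches nothing.
It fails at once if the tin, brush, hammer, baluster or bottle is shifted by more than 30 mm (distance of any of wax_tin, brush, hammer, baluster, cleaner from where it was at the start of the episode above 0.03 m).
It fails at once if the tray is pushed by more than 40 mm (distance of tray from where it was at the start of the episode above 0.04 m).
It fails at once if more than four knobs have left the trough (z of knob5_mid in the frame of hopper below 0.1 m).
It also fails if it takes over 62 s, if anything falls off the work surface, if the arm or the gripper's body presses on something with over 40 N, if the wrist force passes 120 N, or if a joint passes its speed limit or range.

## Working session

There is one attempt and no reset: what is moved stays moved. The work goes in short steps, Python scripts to look and compute and a tool call to move; the robot and the scene stay as the last step left them, time stands still between calls to the robot, and variables do not carry over. Pictures are saved under pics/ and viewed, about 8 in all and at most 12, crops included, and the job is handed in when it is done.

Besides the shell and the picture viewer there is one more tool, called after "Request:" in YAML: its name, and indented under it one key for each argument. drive_tool: Moves the arm, as the interface text tells. Its arguments: {"type":"object","properties":{"plan":{"type":"string"},"fingers":{"type":"number"},"squeeze":{"type":"number"}},"required":["plan"]}

```bash
mkdir -p pics; ls; cat > h.py <<'E'
import numpy as np, cv2
from plant import r
from scipy.spatial.transform import Rotation as R
def cap(n,save=None):
    c=r.capture(n)
    c['f']=c['frame'].shape[0]/2/np.tan(np.radians(c['fovy'])/2)
    c['R']=cv2.Rodrigues(np.array(c['rvec'],float))[0]; c['t']=np.array(c['tvec'],float).ravel()
    c['o']=-c['R'].T@c['t']
    if save: cv2.imwrite('pics/'+save,c['frame'][:,:,::-1])
    return c
def ray(c,u,v,fish=False):
    x,y=(u-c['cx'])/c['f'],(v-c['cy'])/c['f']
    if fish:
        a=np.hypot(x,y); d=np.array([np.sin(a)*x/a,np.sin(a)*y/a,np.cos(a)]) if a>0 else np.array([0,0,1.])
    else: d=np.array([x,y,1.])
    d=c['R'].T@d; return d/np.linalg.norm(d)
def onz(c,u,v,z,fish=False):
    d=ray(c,u,v,fish); return c['o']+d*(z-c['o'][2])/d[2]
def tri(c1,p1,c2,p2):
    A=[];b=[]
    M=np.zeros((3,3));q=np.zeros(3)
    for c,p in((c1,p1),(c2,p2)):
        d=ray(c,*p);P=np.eye(3)-np.outer(d,d);M+=P;q+=P@c['o']
    return np.linalg.solve(M,q)
def proj(c,X,fish=False):
    p=c['R']@np.array(X,float)+c['t']
    if fish:
        a=np.arctan2(np.hypot(p[0],p[1]),p[2]);s=c['f']*a/np.hypot(p[0],p[1]); return c['cx']+s*p[0],c['cy']+s*p[1]
    return c['cx']+c['f']*p[0]/p[2],c['cy']+c['f']*p[1]/p[2]
E
python3 - <<'E'
from h import *
a=cap('side');b=cap('top')
cv2.imwrite('pics/a.png',cv2.resize(np.hstack([a['frame'],b['frame']])[:,:,::-1],None,fx=1,fy=1)[:, :560])
cv2.imwrite('pics/b.png',b['frame'][:,:,::-1])
for c in(a,b):print(c['o'],c['R'][2],c['f'],c['cx'],c['cy'])
print(r.get_state())
E
```

```text
pics
[1.05456205 0.39969727 1.39379521] [-0.3855271  -0.28412697 -0.87786144] 534.6422632998433 270.4270347737228 220.1292421100245
[ 4.08195697e-01 -1.29090392e-03  1.46500760e+00] [ 0.11913849  0.01048561 -0.99282228] 498.6298003221219 290.67780497307666 207.2691278940037
{'time_s': 0.1, 'joints': array([-5.66604356e+01,  2.05879531e+01,  6.38497662e-01, -1.78353740e-02,
       -7.01366613e+01, -1.65078126e+01]), 'qd': array([-0.05153257, -0.02173298,  0.09850315,  0.1037983 ,  0.11134856,
       -0.01187312]), 'joint_torque': array([-1.06083233e-03, -5.84160948e+01,  2.93752098e+01,  7.01556891e+00,
        1.02030986e-02, -4.65919322e-05]), 'tcp_pos': array([ 0.19531141, -0.64567029,  0.23370505]), 'eef_rot': array([ 1.79912668e+02, -8.39586992e-03, -1.63174314e+02]), 'contact_force': array([-0.14156862, -0.41058756, -0.40097156]), 'moment': array([-0.04007863,  0.04839984, -0.02425205]), 'gripper_width': 0.08789897941399712}
```

View pics/a.png

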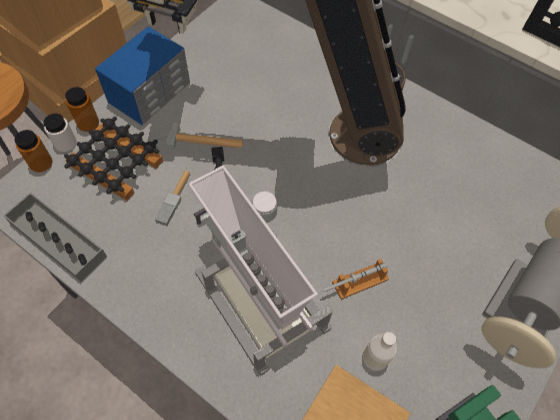

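View pics/b.png

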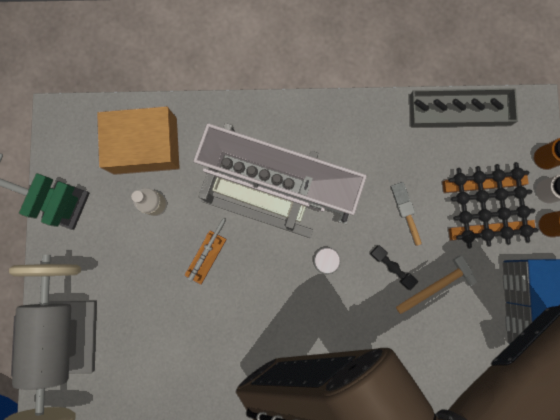

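The views show the hopper mid-table, its pull end to world -y (top view (365,195)) and its +y side facing the robot. The pin rest is at top (205,257) and the tin at (327,261). I'll enlarge the hopper in both views.

```bash
python3 - <<'E'
import cv2,numpy as np
a=cv2.imread('pics/a.png')[155:375,180:400];b=cv2.imread('pics/b.png')[115:290,180:380]
a=cv2.resize(a,None,fx=1.8,fy=1.8,interpolation=3);b=cv2.resize(b,None,fx=2,fy=2,interpolation=3)
o=np.zeros((600,800,3),np.uint8);o[:396,:396]=a;o[:350,400:800]=b
cv2.imwrite('pics/c.png',o)
# finer: use full-area
E
```

```text
(no output)
```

View pics/c.png

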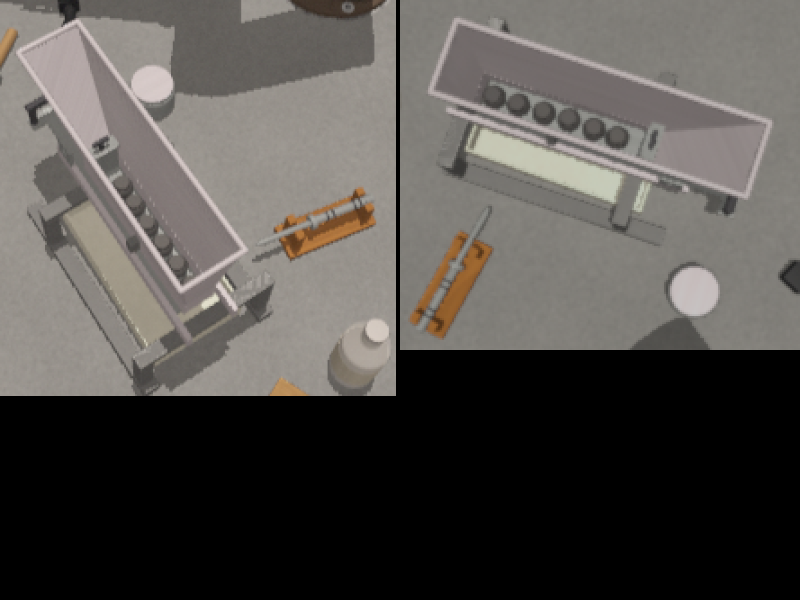

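The front (pull) end is at the side-crop corners A(20,52) and B(78,22), and the back end at C(243,248) and D(180,290). In the top crop the same corners are (770,122), (750,193), (431,95) and (457,20). The pin nose is at top crop (488,210) and its handle end at (420,325).

```bash
cat >> h.py <<'E'
def s_(x,y):return 180+x/1.8,155+y/1.8
def t_(x,y):return 180+(x-400)/2,115+y/2
E
python3 - <<'E'
from h import *
a=cap('side');b=cap('top')
S=[(20,52),(78,22),(243,248),(180,290)];T=[(770,122),(750,193),(431,95),(457,20)]
P=[tri(a,s_(*s),b,t_(*t)) for s,t in zip(S,T)]
for p in P:print(p.round(4))
# top on z .310
Q=[onz(b,*t_(*t),.312) for t in T];W=[onz(a,*s_(*t),.312) for t in S]
for q,w in zip(Q,W):print(q.round(4),w.round(4))
for q,w in(((488,210),(258,243)),((420,325),(372,200)),):
    print('pin',tri(b,t_(*q),a,s_(*w)),onz(b,*t_(*q),.05),onz(a,*s_(*w),.05))
m=np.mean([P,Q,W],0) if 0 else (np.array(Q)+np.array(W))/2
f=(m[0]+m[1])/2;k=(m[2]+m[3])/2
d=(k-f)[:2];L=np.linalg.norm(d);d/=L;l=np.array([-d[1],d[0]])
print('front',f,'L',L,'width',np.linalg.norm(m[0]-m[1]),np.linalg.norm(m[2]-m[3]),'yaw',np.degrees(np.arctan2(d[1],d[0])))
def H(x,y):return f[:2]+d*(x+.236)+l*y
print('orig',H(0,0),'bar',H(-.225,0),'eye',H(-.150,.041),'knobplane')
# knobs & stop in top and side
for k in [(493,97),(518,104),(544,113),(569,119),(594,128),(618,137)]:
    p=onz(b,*t_(*k),.155)[:2]-H(0,0);print('knob',(p@d).round(4),(p@l).round(4))
for k in [(122,186),(135,205),(147,223),(160,243),(178,265)]:
    p=onz(a,*s_(*k),.155)[:2]-H(0,0);print('knobS',(p@d).round(4),(p@l).round(4))
E
```

```text
[ 0.617  -0.1632  0.3092]
[ 0.5328 -0.1358  0.3074]
[0.6587 0.2338 0.3059]
[0.7482 0.2044 0.3079]
[ 0.6175 -0.1643  0.312 ] [ 0.6174 -0.1602  0.312 ]
[ 0.5342 -0.1384  0.312 ] [ 0.5334 -0.1302  0.312 ]
[0.6566 0.2339 0.312 ] [0.6618 0.2334 0.312 ]
[0.747  0.2036 0.312 ] [0.7493 0.2052 0.312 ]
pin [0.54488019 0.20535608 0.04519507] [0.54450742 0.20450566 0.05      ] [0.54660022 0.20619582 0.05      ]
pin [0.38245869 0.30237134 0.04702339] [0.38333274 0.30028688 0.05      ] [0.38297539 0.30394554 0.05      ]
front [ 0.57561162 -0.14826815  0.312     ] L 0.38897408635518693 width 0.08817767652826138 0.09363374845745576 yaw 70.7750371069156
orig [0.65332124 0.07457084] bar [ 0.57923368 -0.13788159] eye [ 0.56521598 -0.05356371] knobplane
knob 0.1129 0.0045
knob 0.078 0.003
knob 0.0409 0.0037
knob 0.0066 0.0009
knob -0.029 0.002
knob -0.0632 0.0035
knobS -0.0575 0.001
knobS -0.023 0.0007
knobS 0.0088 0.0001
knobS 0.0432 -0.0009
knobS 0.083 0.0021
```

View pics/w0.png

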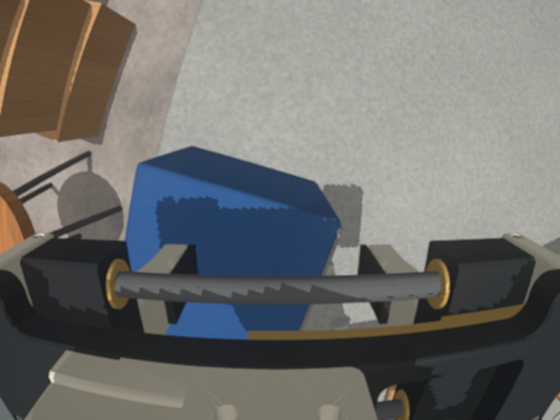

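The gripper body is wide along the jaw axis. Moves can only shift the tool and turn it about its own z, so I'll test whether an out-of-reach target changes the tool's lean.

Request:
drive_tool:
  plan: "2.4 5.1 0 0; 4.8 10.2 0 0; 7.2 15.3 0 0; 9.6 20.4 0 0; 12 25.5 0 0; 14.4 30.6 0 0; 16.8 35.7 0 0; 19.2 40.7 0 0"

```text
time_s: 1.25
tcp_pos: [-0.1071, -0.3105, 0.2347]
eef_rot: [-180.0, -0.0, -163.1]
contact_force: [-0.0, -0.9, -0.3]
gripper_width: 0.0878
```

```bash
python3 -c "
from h import *
s=r.get_state();print(s)"
```

```text
{'time_s': 1.25, 'joints': array([-7.33000395e+01, -1.57979073e+01, -3.77074702e+01,  4.91212626e-03,
       -6.80405943e+01,  1.77318770e-01]), 'qd': array([-35.92147838, -31.26191998, -20.36091214,   0.11578633,
       -10.4871525 ,  35.50225876]), 'joint_torque': array([ 4.48662043, -2.97235586, 29.17823911,  6.52095392,  0.32146085,
       -1.1569893 ]), 'tcp_pos': array([-0.10711079, -0.31053843,  0.2346618 ]), 'eef_rot': array([-1.79950172e+02, -4.71157402e-03, -1.63120888e+02]), 'contact_force': array([-0.01031357, -0.85055701, -0.31083528]), 'moment': array([-0.03756486,  0.13143424, -0.01069346]), 'gripper_width': 0.08780942892914208}
```

Request:
drive_tool:
  plan: "-5.3 -0.95 -2.8 -0.15; -10.6 -1.9 -5.6 -0.3; -15.9 -2.85 -8.4 -0.48; -21.2 -3.8 -11.2 -0.66; -26.5 -4.75 -14 -0.84; -31.8 -5.7 -16.8 -1.02; -37.1 -6.65 -19.6 -1.2; -42.4 -7.6 -22.4 -1.35"

```text
time_s: 2.25
tcp_pos: [0.3232, -0.2613, 0.4598]
eef_rot: [-179.9, -0.0, -85.5]
contact_force: [0.2, -1.3, 0.5]
gripper_width: 0.0876
```

Request:
drive_tool:
  plan: "-6.05 -1.4 -0.3 -0.14; -12.1 -2.8 -0.6 -0.28; -18.15 -4.2 -0.9 -0.42; -24.2 -5.6 -1.2 -0.57; -30.25 -7 -1.5 -0.72; -36.3 -8.4 -1.8 -0.87; -42.35 -9.8 -2.1 -1.02; -48.4 -11.2 -2.4 -1.16"

```text
time_s: 3.25
tcp_pos: [0.3977, 0.2309, 0.4831]
eef_rot: [-179.9, -0.0, -19.0]
contact_force: [1.1, -1.2, 1.1]
gripper_width: 0.0876
```

Request:
drive_tool:
  plan: "-1.4 -6.05 0 0; -2.8 -12.1 0 0; -4.2 -18.1 0 0; -5.6 -24.2 0 0; -7 -30.2 0 0; -8.4 -36.3 0 0; -9.8 -42.3 0 0; -11 -48.4 0 0"

```text
time_s: 4.25
tcp_pos: [0.4518, 0.7122, 0.4808]
eef_rot: [-179.8, -0.1, -19.3]
contact_force: [1.0, 2.0, 1.3]
gripper_width: 0.0876
```

Request:
drive_tool:
  plan: "0 -5 0 0; 0 -10 0 0"

```text
time_s: 4.5
tcp_pos: [0.4599, 0.7622, 0.4431]
eef_rot: [-177.9, -0.9, -19.3]
contact_force: [-0.2, 0.7, -0.2]
gripper_width: 0.0876
```

```bash
python3 -c "
from h import *
s=r.get_state();print(s['joints'],s['tcp_pos'],s['eef_rot'])"
```

```text
[  71.709376     46.4440414    71.54034896    0.96498614 -112.99250375
   -0.62103955] [0.45994419 0.76216821 0.44314932] [-177.88373202   -0.85099726  -19.32063414]
```

Request:
drive_tool:
  plan: "0 -6 -3 0; 0 -12 -6 0; 0 -12 -12 0; 0 -12 -15 0"

```text
time_s: 5.0
tcp_pos: [0.4417, 0.7684, 0.4825]
eef_rot: [-174.5, -1.8, -19.5]
contact_force: [0.2, 0.1, 0.2]
gripper_width: 0.0874
```

Request:
drive_tool:
  plan: "0 4 0 0; 0 8 0 0"

```text
time_s: 5.25
tcp_pos: [0.4154, 0.693, 0.4734]
eef_rot: [-174.5, -1.8, -19.5]
contact_force: [0.5, 0.4, 2.5]
gripper_width: 0.0873
```

Request:
drive_tool:
  plan: "0 -6 0 0; 0 -12 0 0; 0 -18 -3 0; 0 -24 -6 0; 0 -30 -10 0; 0 -36 -15 0; 0 -42 -20 0; 0 -48 -25 0"

```text
time_s: 6.25
tcp_pos: [0.4221, 0.8089, 0.4794]
eef_rot: [-171.3, -2.6, -19.5]
contact_force: [0.2, 0.9, -0.1]
gripper_width: 0.0879
```

```bash
python3 -c "
from h import *
s=r.get_state();print(s['joints'],s['tcp_pos'],s['eef_rot'])"
```

```text
[  75.96498629   44.89138282   71.70937245    3.57380966 -108.34719714
   -3.93632005] [0.42209532 0.80891591 0.47943298] [-171.28744416   -2.59919714  -19.54590405]
```

Lean gained at the reach limit persists between calls, so short repeated calls ratchet it up.

Request:
drive_tool:
  plan: "0 -30 -24 0"

```text
time_s: 6.38
tcp_pos: [0.4183, 0.8177, 0.4946]
eef_rot: [-169.0, -3.2, -19.7]
contact_force: [-0.1, -0.1, -0.1]
gripper_width: 0.0878
```

Request:
drive_tool:
  plan: "0 -30 -24 0"

```text
time_s: 6.5
tcp_pos: [0.4132, 0.8248, 0.5156]
eef_rot: [-166.4, -3.9, -19.8]
contact_force: [-0.5, -0.7, -0.6]
gripper_width: 0.0874
```

Request:
drive_tool:
  plan: "0 -30 -24 0; 0 -60 -48 0"

```text
time_s: 6.75
tcp_pos: [0.3993, 0.8285, 0.5479]
eef_rot: [-163.3, -4.5, -19.9]
contact_force: [-0.5, 0.4, -0.1]
gripper_width: 0.0879
```

Request:
drive_tool:
  plan: "0 -30 0 0"

```text
time_s: 6.88
tcp_pos: [0.405, 0.8546, 0.5412]
eef_rot: [-160.9, -5.0, -20.2]
contact_force: [-0.7, -0.2, 0.3]
gripper_width: 0.0877
```

Request:
drive_tool:
  plan: "0 0 -30 0"

```text
time_s: 7.0
tcp_pos: [0.3875, 0.8314, 0.5693]
eef_rot: [-161.3, -5.2, -20.0]
contact_force: [-0.7, 1.9, -1.5]
gripper_width: 0.0874
```

Request:
drive_tool:
  plan: "0 0 -30 0"

```text
time_s: 7.12
tcp_pos: [0.3702, 0.7973, 0.6262]
eef_rot: [-159.5, -5.5, -20.3]
contact_force: [0.1, -0.3, 1.4]
gripper_width: 0.088
```

Request:
drive_tool:
  plan: "6 -2 0 0; 12 -4 0 0; 18 -8 0 0"

```text
time_s: 7.5
tcp_pos: [0.5036, 0.7601, 0.6184]
eef_rot: [-156.6, -6.3, -20.7]
contact_force: [0.0, -0.4, 0.1]
gripper_width: 0.0873
```

Request:
drive_tool:
  plan: "12 -30 -10 0"

```text
time_s: 7.62
tcp_pos: [0.5181, 0.7681, 0.6251]
eef_rot: [-154.3, -7.2, -21.2]
contact_force: [-0.4, -0.0, -0.9]
gripper_width: 0.0876
```

Request:
drive_tool:
  plan: "12 -30 -10 0"

```text
time_s: 7.75
tcp_pos: [0.5287, 0.7758, 0.6368]
eef_rot: [-151.7, -8.0, -21.5]
contact_force: [-0.6, 0.9, 0.3]
gripper_width: 0.0879
```

Request:
drive_tool:
  plan: "12 -30 -10 0"

```text
time_s: 7.88
tcp_pos: [0.539, 0.7817, 0.6499]
eef_rot: [-149.2, -8.9, -22.0]
contact_force: [0.3, 0.2, -0.1]
gripper_width: 0.0876
```

```bash
python3 -c "
from h import *
s=r.get_state();print(s['joints'],s['tcp_pos'],s['eef_rot'])"
```

```text
[ 70.44678446  37.23919599  71.65016848   8.8466392  -93.58692725
   3.03616306] [0.53900924 0.7816659  0.64992444] [-149.22482925   -8.85139581  -21.95028669]
```

Request:
drive_tool:
  plan: "-25 -25 -5 0"

```text
time_s: 8.0
tcp_pos: [0.5016, 0.8133, 0.6584]
eef_rot: [-147.8, -9.2, -22.5]
contact_force: [0.0, 0.5, -0.0]
gripper_width: 0.0882
```

Request:
drive_tool:
  plan: "-25 -25 -5 0"

```text
time_s: 8.12
tcp_pos: [0.4573, 0.8487, 0.662]
eef_rot: [-146.4, -9.5, -22.5]
contact_force: [-0.0, 1.4, -0.4]
gripper_width: 0.0875
```

Request:
drive_tool:
  plan: "-25 -25 -5 0"

```text
time_s: 8.25
tcp_pos: [0.4158, 0.8799, 0.6664]
eef_rot: [-144.9, -9.8, -22.6]
contact_force: [0.7, 0.5, -0.7]
gripper_width: 0.0874
```

Request:
drive_tool:
  plan: "-20 -25 -5 0"

```text
time_s: 8.38
tcp_pos: [0.3794, 0.9074, 0.6719]
eef_rot: [-143.0, -10.1, -22.7]
contact_force: [1.0, 0.5, -0.7]
gripper_width: 0.0877
```

```bash
python3 -c "
from h import *
s=r.get_state();print(s['joints'],s['tcp_pos'],s['eef_rot'])
M=R.from_euler('xyz',s['eef_rot'],degrees=True).as_matrix();print(M)
B=np.array([[.3256,-.9455,0],[.9455,.3256,0],[0,0,1]]).T
print('hopper axes',(B@M).round(3))"
```

```text
[ 85.01020848  39.34522915  71.64323235  18.45811652 -88.42043943
  -9.21553548] [0.37940716 0.90737302 0.67194978] [-143.04487934  -10.08406429  -22.73467373]
[[ 0.90805655 -0.21174075  0.36138506]
 [-0.38049413 -0.77770034  0.50040623]
 [ 0.1750929  -0.59190205 -0.786762  ]]
hopper axes [[-0.064 -0.804  0.591]
 [-0.982 -0.053 -0.179]
 [ 0.175 -0.592 -0.787]]
```

The lean is about 37° in the hopper x-z plane with 10° sideways, and it holds. Next I'll work out the approach to the bar.

```bash
cat >> h.py <<'E'
D=np.array([.3285,.9445,0]);D/=np.linalg.norm(D);Lh=np.array([-D[1],D[0],0]);Z=np.array([0,0,1.])
B=np.array([D,Lh,Z]).T   # hopper->world
H0=np.array([.6527,.0750,0])
def hw(x,y,z):return H0+B@np.array([x,y,z])/1000.
def st():
    s=r.get_state();return s,np.array(s['tcp_pos']),R.from_euler('xyz',s['eef_rot'],degrees=True).as_matrix()
E
python3 - <<'E'
from h import *
s,p,M=st()
de=.054;M2=M@R.from_rotvec([0,0,de]).as_matrix()
bar=hw(-225,0,172);print('bar',bar,(B.T@M2).round(3))
goal=bar-M2@np.array([0,-.028,-.003])
for n,g in(('far',goal-.2*M2[:,2]),('goal',goal)):
    print(n,g.round(3),'tool cm',(M.T@(g-p)*100).round(1))
E
```

```text
bar [ 0.57878722 -0.1375133   0.172     ] [[-0.104 -0.8    0.591]
 [-0.984 -0.002 -0.177]
 [ 0.143 -0.6   -0.787]]
far [ 0.5   -0.257  0.31 ] tool cm [ 49.  109.4 -25.4]
goal [ 0.573 -0.157  0.153] tool cm [ 49.  109.4  -5.4]
```

Request:
drive_tool:
  plan: "2.63 4.88 -2.05 0; 5.26 9.76 -4.1 0; 7.9 14.6 -6.2 0; 10.5 19.5 -8.2 0; 13.2 24.4 -10.3 0; 15.8 29.3 -12.3 0; 18.4 34.2 -14.4 0; 21 39 -16.4 0"

```text
time_s: 9.38
tcp_pos: [0.4285, 0.4471, 0.6088]
eef_rot: [-143.0, -10.1, -22.7]
contact_force: [1.2, 1.0, 0.8]
gripper_width: 0.0876
```

Request:
drive_tool:
  plan: "2.63 4.88 -2.05 0; 5.26 9.76 -4.1 0; 7.9 14.6 -6.2 0; 10.5 19.5 -8.2 0; 13.2 24.4 -10.3 0; 15.8 29.3 -12.3 0; 18.4 34.2 -14.4 0; 21 39 -16.4 0"

```text
time_s: 10.38
tcp_pos: [0.4762, -0.0137, 0.5453]
eef_rot: [-143.0, -10.3, -22.7]
contact_force: [1.8, 0.7, -0.0]
gripper_width: 0.0876
```

```bash
python3 - <<'E'
from h import *
s,p,M=st();print(p,s['eef_rot'],s['joints'])
de=.054;M2=M@R.from_rotvec([0,0,de]).as_matrix()
bar=hw(-225,0,172);print((B.T@M2).round(3))
goal=bar-M2@np.array([0,-.028,-.003])
far=goal-.2*M2[:,2]
for g in (far+[0,0,.2],far,goal): print(g.round(3),'tool cm',(M.T@(g-p)*100).round(1))
E
```

```text
[ 0.47622402 -0.01374112  0.54534417] [-142.99685486  -10.26589527  -22.73863502] [ -6.01393036 -10.73843309   7.35832302 -32.41959041 -87.12829134
  72.2329801 ]
[[-0.104 -0.799  0.592]
 [-0.984 -0.004 -0.179]
 [ 0.146 -0.601 -0.786]]
[ 0.5   -0.257  0.51 ] tool cm [10.8 20.5 -8.5]
[ 0.5   -0.257  0.31 ] tool cm [ 7.2 32.4  7.2]
[ 0.573 -0.157  0.153] tool cm [ 7.2 32.4 27.2]
```

Request:
drive_tool:
  plan: "2.7 5.1 -2.1 0; 5.4 10.2 -4.2 0; 8.1 15.4 -6.4 0.02; 10.8 20.5 -8.5 0.054; 9.9 23.5 -4.6 0.054; 9 26.5 -0.7 0.054; 8.1 29.5 3.2 0.054; 7.2 32.4 7.2 0.054"

```text
time_s: 11.38
tcp_pos: [0.4995, -0.2556, 0.3075]
eef_rot: [-142.7, -8.3, -25.3]
contact_force: [1.8, -1.4, -0.4]
gripper_width: 0.0874
```

```bash
python3 - <<'E'
from h import *
s,p,M=st();print(p,s['eef_rot'])
c=cap('wrist','w1.png')
bar=hw(-225,0,172)
for y in(-47,0,47):print('pred bar',y,proj(c,hw(-225,y,172),True))
print('rim',proj(c,hw(-236,47,310),True),proj(c,hw(-236,-47,310),True))
E
```

```text
[ 0.49954348 -0.25561099  0.30750353] [-142.73356301   -8.28560649  -25.25110427]
pred bar -47 (np.float64(250.36721728036696), np.float64(145.36441529487553))
pred bar 0 (np.float64(250.2734209578867), np.float64(188.7310023160837))
pred bar 47 (np.float64(250.49772166926422), np.float64(231.785273540036))
rim (np.float64(144.77226870897576), np.float64(254.21534508187486)) (np.float64(142.2724045155632), np.float64(132.5984660574719))
```

View pics/w1.png

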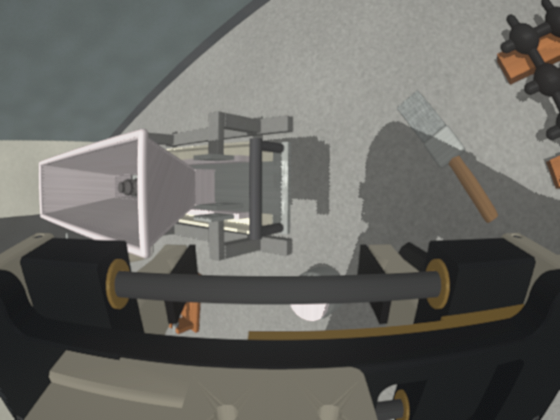

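The dark bar is at u≈257, v 140–240, about 7 px outward of the prediction (1 px ≈ 1 mm), and the rim matches. It sits between the fingers, so I'll go in.

Request:
drive_tool:
  plan: "0 0.5 5 0; 0 1 10 0; 0 1 14 0; 0 1 17 0; 0 1 20 0; 0 1 20 0"

```text
time_s: 12.18
tcp_pos: [0.5697, -0.1621, 0.1445]
eef_rot: [-142.7, -8.1, -25.2]
contact_force: [-0.6, 0.2, 0.9]
gripper_width: 0.0878
```

```bash
python3 - <<'E'
from h import *
s,p,M=st();print(p,s['contact_force'])
c=cap('wrist','w2.png');
print(proj(c,hw(-225,-40,172),True), proj(c,p,True), (M.T@(hw(-225,0,172)-p)*1000).round(1),(M.T@(-B[:,0])).round(3))
E
```

```text
[ 0.56969124 -0.16205585  0.14450889] [-0.56222253  0.19018796  0.85963406]
(np.float64(198.34108798127374), np.float64(190.9625095622245)) (np.float64(276.1275836662743), np.float64(270.41295779103007)) [  1.7 -37.4  -6.1] [ 0.103  0.8   -0.592]
```

View pics/w2.png

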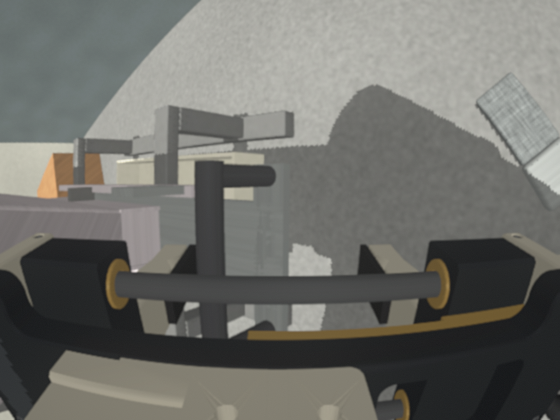

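Request:
drive_tool:
  plan: "0.2 1.6 -1.2 0; 0.4 3.2 -2.4 0; 0.6 4.8 -3.6 0; 0.8 6.4 -4.7 0; 0.8 6.4 -4.7 0"

```text
time_s: 12.85
tcp_pos: [0.5431, -0.2406, 0.1471]
eef_rot: [-142.7, -8.4, -25.3]
contact_force: [-0.6, 0.2, 2.8]
gripper_width: 0.0873
```

Request:
drive_tool:
  plan: "0 -1.5 0 0; 0 -3 0.3 0; 0 -3.5 0.5 0; 0 -3.5 0.5 0; 0 -3.5 0.5 0; 0 -3.5 0.5 0"
  fingers: 1
  squeeze: 40

```text
time_s: 13.6
tcp_pos: [0.5538, -0.2099, 0.1613]
eef_rot: [-142.7, -8.2, -25.3]
contact_force: [0.3, -0.2, 1.0]
gripper_width: 0.0329
```

```bash
python3 - <<'E'
from h import *
s,p,M=st();print(p,s['contact_force'],s['gripper_width'],s['eef_rot'])
print('bar if at pads z=-6',[(B.T@(p+M@np.array([0,0,z])-H0)*1000).round(1) for z in(-.006,-.015)])
print((M.T@(-B[:,0])).round(3))
E
```

```text
[ 0.55383169 -0.20987507  0.16132978] [ 0.25421459 -0.2218687   0.9735497 ] 0.032857452155455436 [-142.70053423   -8.18749451  -25.27331383]
bar if at pads z=-6 [array([-305.1,    0.9,  166.1]), array([-310.4,    2.5,  173.1])]
[ 0.105  0.8   -0.591]
```

Request:
drive_tool:
  plan: "0 0 0 0; 0 0 0 0; 0 0 0 0; 0 0 0 0"

```text
time_s: 14.1
tcp_pos: [0.5544, -0.2087, 0.1627]
eef_rot: [-142.6, -8.2, -25.2]
contact_force: [-0.7, 4.0, 5.9]
gripper_width: 0.0128
```

```bash
python3 - <<'E'
from h import *
s,p,M=st();print(p,s['contact_force'],s['gripper_width'])
zb=(.172-p[2])/M[2,2];print('bar',(B.T@(p+M[:,2]*zb-H0)*1000).round(1),zb)
a=cap('side','s1.png');b=cap('top')
A=cv2.resize(a['frame'][155:375,180:400],(396,396),interpolation=3);T=cv2.resize(b['frame'][115:290,180:380],(400,350),interpolation=3)
o=np.zeros((396,800,3),np.uint8);o[:,:396]=A;o[:350,400:]=T;cv2.imwrite('pics/v1.png',o[:,:,::-1])
E
```

```text
[ 0.55437737 -0.2086801   0.16272113] [-0.659074    3.96205692  5.89006072] 0.012832977765365567
bar [-307.2    1.8  172. ] -0.01180615921981618
```

View pics/v1.png

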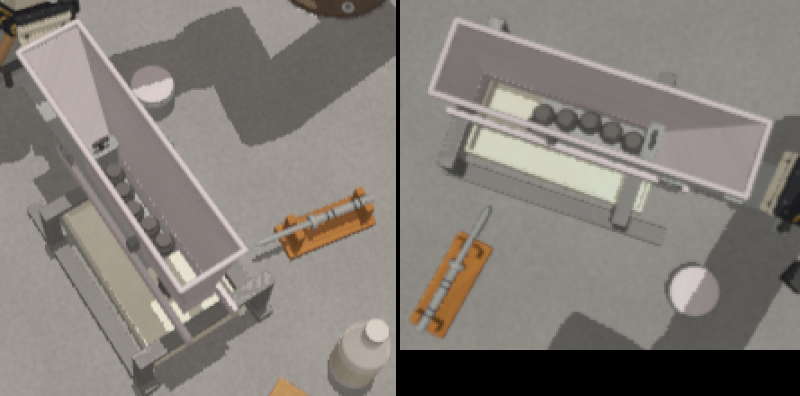

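Bar gripped with one knob dropped. The remaining five are packed against the stop (last knob at top crop (633,141)), so knob 4 should drop at ≈156 mm and knob 5 at ≈188 mm. I'll draw 88 mm further.

Request:
drive_tool:
  plan: "0.13 1 -0.74 0; 0.26 2 -1.48 0; 0.39 3 -2.2 0; 0.53 4 -2.95 0; 0.66 5 -3.7 0; 0.79 6 -4.45 0; 0.92 7.04 -5.2 0; 0.92 7.04 -5.2 0"

```text
time_s: 15.2
tcp_pos: [0.5247, -0.293, 0.1627]
eef_rot: [-142.6, -8.2, -25.2]
contact_force: [-3.8, 0.3, 7.8]
gripper_width: 0.0129
```

Request:
drive_tool:
  plan: "0 0 0 0; 0 0 0 0"

```text
time_s: 15.45
tcp_pos: [0.5247, -0.293, 0.1627]
eef_rot: [-142.7, -8.2, -25.2]
contact_force: [-4.1, 0.1, 7.2]
gripper_width: 0.0129
```

```bash
python3 - <<'E'
from h import *
s,p,M=st();print(p,s['contact_force'],s['gripper_width'])
zb=(.172-p[2])/M[2,2];print('bar',(B.T@(p+M[:,2]*zb-H0)*1000).round(1),zb)
a=cap('side','s2.png');b=cap('top')
A=cv2.resize(a['frame'][155:375,180:400],(396,396),interpolation=3);T=cv2.resize(b['frame'][115:290,180:380],(400,350),interpolation=3)
o=np.zeros((396,800,3),np.uint8);o[:,:396]=A;o[:350,400:]=T;cv2.imwrite('pics/v2.png',o[:,:,::-1])
E
```

```text
[ 0.52469412 -0.29300756  0.16270882] [-4.0691039   0.10261289  7.2407564 ] 0.012941765454270442
bar [-396.6    2.1  172. ] -0.011804000309123751
```

View pics/v2.png

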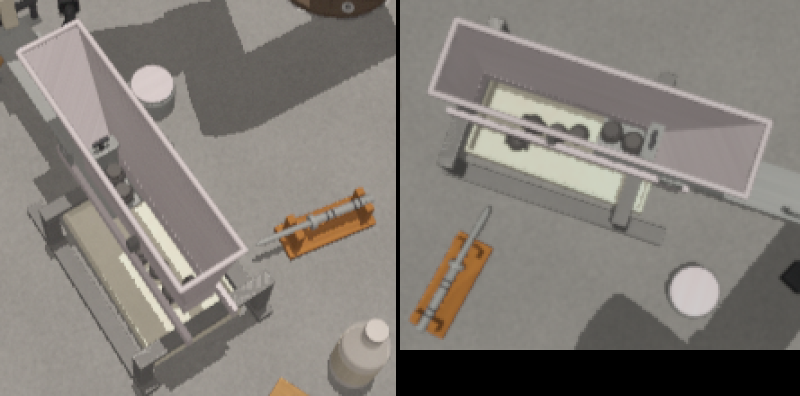

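Exactly two knobs remain in the trough at top crop (611,132) and (633,141), with four in the tray. I'll push in while gripped for most of the way, then finish with the back of a finger to keep the body clear of the flared wall.

Request:
drive_tool:
  plan: "-0.2 -1.6 1.2 0; -0.4 -3.2 2.4 0; -0.6 -4.8 3.55 0; -0.8 -6.4 4.7 0; -1.05 -8 5.9 0; -1.28 -9.76 7.2 0; -1.28 -9.76 7.2 0"

```text
time_s: 16.42
tcp_pos: [0.5657, -0.1763, 0.1627]
eef_rot: [-142.6, -8.3, -25.2]
contact_force: [1.3, 4.4, 5.5]
gripper_width: 0.0129
```

Request:
drive_tool:
  plan: "0 0 0 0; 0 0 0 0; 0 0 -1 0; 0 0 -3.5 0; 0 0 -5 0; 0 2.5 -5 0; 0 5.2 -5 0; 0 5.2 -5 0"
  fingers: 0.09

```text
time_s: 17.42
tcp_pos: [0.5324, -0.2432, 0.1686]
eef_rot: [-142.7, -8.1, -25.4]
contact_force: [0.5, -0.6, -1.5]
gripper_width: 0.0399
```

```bash
python3 - <<'E'
from h import *
s,p,M=st();print(p,s['contact_force'],s['gripper_width'],s['eef_rot'])
for T in(50,55,45):print(T,(M.T@(hw(-225-T,0,172)-p)*1000).round(1))
a=cap('wrist','w3.png');print(proj(a,hw(-275,-40,172),True))
E
```

```text
[ 0.53241673 -0.24316808  0.16858664] [ 0.51278077 -0.57219539 -1.53192033] 0.039863953848250505 [-142.68656194   -8.07720596  -25.38829881]
50 [  2.5 -54.1  37.3]
55 [  3.  -50.1  34.4]
45 [  1.9 -58.1  40.3]
(np.float64(188.60124167899312), np.float64(175.04497267659573))
```

View pics/w3.png

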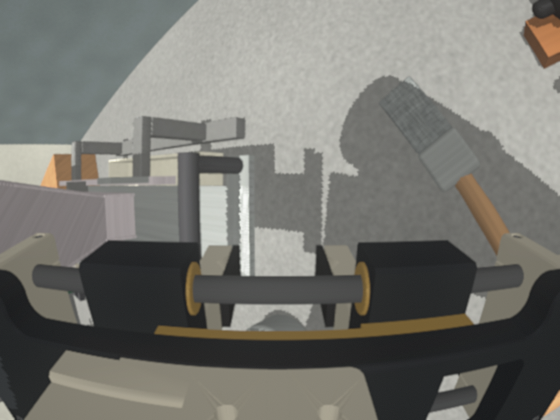

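Request:
drive_tool:
  plan: "0 0 2 0; 0 0 4 0; -0.15 -1.2 4.9 0; -0.3 -2.4 5.8 0; -0.45 -3.4 6.5 0; -0.5 -4 7 0; -0.5 -4 7 0"

```text
time_s: 18.35
tcp_pos: [0.5652, -0.1735, 0.1389]
eef_rot: [-142.6, -8.3, -25.2]
contact_force: [-0.3, -0.7, 0.2]
gripper_width: 0.0398
```

```bash
python3 - <<'E'
from h import *
s,p,M=st();print(p,s['contact_force'],s['gripper_width'],s['eef_rot'])
for T in(0,10,):print(T,(M.T@(hw(-225-T,0,172)-p)*1000).round(1))
E
```

```text
[ 0.56519359 -0.17350086  0.13889587] [-0.30952813 -0.70379799  0.17535423] 0.039794837304194815 [-142.63060025   -8.26261623  -25.21406939]
0 [  1.8 -50.6  -3.1]
10 [  2.8 -42.6  -9. ]
```

Request:
drive_tool:
  plan: "-0.1 -0.8 0.6 0; -0.1 -0.8 0.6 0"

```text
time_s: 18.6
tcp_pos: [0.5687, -0.1648, 0.139]
eef_rot: [-142.6, -8.3, -25.3]
contact_force: [0.6, -0.7, -0.1]
gripper_width: 0.0397
```

Request:
drive_tool:
  plan: "-0.05 -0.4 0.3 0; -0.05 -0.4 0.3 0"

```text
time_s: 18.85
tcp_pos: [0.5697, -0.1628, 0.1384]
eef_rot: [-142.9, -8.4, -25.3]
contact_force: [-3.8, -9.7, 0.6]
gripper_width: 0.0398
```

Request:
drive_tool:
  plan: "-0.05 -0.4 0.3 0; -0.05 -0.4 0.3 0"

```text
time_s: 19.1
tcp_pos: [0.5703, -0.1624, 0.1379]
eef_rot: [-143.2, -8.5, -25.3]
contact_force: [-13.4, -24.6, 0.6]
gripper_width: 0.0402
```

```bash
python3 - <<'E'
from h import *
s,p,M=st();print(p,s['contact_force'])
for T in(0,10,):print(T,(M.T@(hw(-225-T,0,172)-p)*1000).round(1))
c=cap('wrist','w4.png')
for y in (-45,-20):print(proj(c,hw(-225,y,172),True),proj(c,hw(-235,y,172),True))
cv2.imwrite('pics/w4c.png',cv2.resize(c['frame'][60:320,20:320,::-1],None,fx=2,fy=2,interpolation=3))
E
```

```text
[ 0.57028625 -0.16239101  0.13787595] [-13.36998011 -24.63943986   0.56516886]
0 [  2.1 -41.4 -11.7]
10 [  3.2 -33.3 -17.6]
(np.float64(187.38453128410947), np.float64(182.09148161069322)) (np.float64(201.05890872825728), np.float64(181.93423536592812))
(np.float64(188.5369829023901), np.float64(235.162363459331)) (np.float64(202.10569372294447), np.float64(237.58295140890584))
```

View pics/w4c.png

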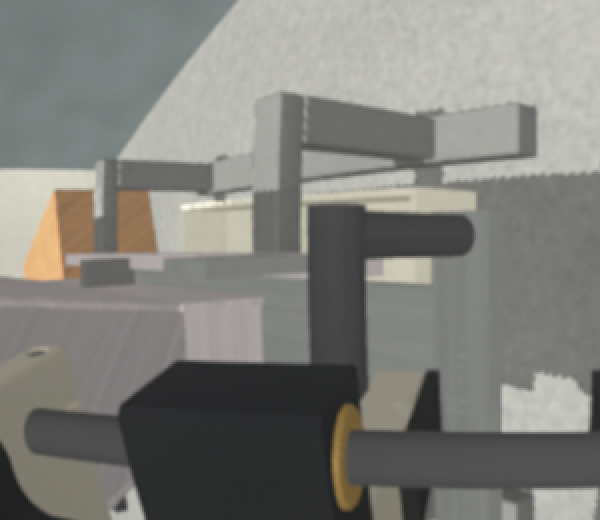

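The force jumped to 28 N against a hard stop, and the bar is at u≈188 against 187 predicted for fully home, so the gate is home. I'll retreat, then undo most of the lean on the opposite side before taking the pin.

Request:
drive_tool:
  plan: "0.1 0.7 -0.5 0; 0.1 1 -4 0; 0.1 1 -9 0; 0.1 1 -15 0; 0.1 1 -21 0"

```text
time_s: 19.77
tcp_pos: [0.4934, -0.2689, 0.2997]
eef_rot: [-142.6, -8.3, -25.2]
contact_force: [1.6, -1.2, -0.2]
gripper_width: 0.0398
```

```bash
python3 - <<'E'
from h import *
s,p,M=st();print(p,s['contact_force'],s['joints'])
print((M.T@(np.array([-.40,-.62,.62])-p)*100).round(1))
b=cap('top','t3.png')
E
```

```text
[ 0.49342252 -0.26885857  0.29966687] [ 1.61114961 -1.16766898 -0.20817055] [-36.60215417  11.77941063   1.92309527 -38.49914024 -82.67832392
 110.1379141 ]
[-60.5  30.5 -75.1]
```

Request:
drive_tool:
  plan: "-3.6 1.8 -4.4 0.18; -7.2 3.6 -8.8 0.36; -10.8 5.4 -13.2 0.54; -14.4 7.2 -17.6 0.72; -18 9 -22 0.9; -21.6 10.8 -26.4 1.08; -25.2 12.6 -30.8 1.26; -28.8 14.4 -35.2 1.44"

```text
time_s: 20.82
tcp_pos: [0.07, -0.432, 0.448]
eef_rot: [-164.5, 35.2, -100.3]
contact_force: [0.5, -1.5, -0.7]
gripper_width: 0.0399
```

```bash
python3 - <<'E'
from h import *
s,p,M=st();print(p,s['joints'])
print((M.T@(np.array([-.40,-.62,.62])-p)*100).round(1))
E
```

```text
[ 0.07002414 -0.43196058  0.44804422] [ -80.5394581    12.10660571   18.30960578  -30.86489203 -121.00794188
   54.97096314]
[ 12.1  33.4 -40. ]
```

Request:
drive_tool:
  plan: "1.4 3.9 -4.6 0.18; 2.8 7.8 -9.2 0.36; 4.2 11.7 -13.8 0.54; 5.6 15.6 -18.4 0.72; 7 19.5 -23 0.9; 8.4 23.4 -27.6 1.08; 9.8 27.3 -32.2 1.26; 11.2 31.2 -36.8 1.44"

```text
time_s: 21.82
tcp_pos: [-0.3081, -0.5381, 0.5392]
eef_rot: [146.3, 16.3, 167.3]
contact_force: [0.8, -0.3, 0.9]
gripper_width: 0.0399
```

```bash
python3 - <<'E'
from h import *
s,p,M=st();print(p,s['joints'])
print((B.T@M).round(3))
O=np.array([-D[0],-D[1],0]);print('outward in tool',(M.T@O).round(2),'up',(M.T@Z).round(2),'-hy',(M.T@-Lh).round(2))
E
```

```text
[-0.30814264 -0.53814819  0.53922982] [-109.29790548   40.13137882   71.64493947  -23.97832737 -155.54039749
   -7.35345831]
[[-0.108  0.809  0.578]
 [ 0.954  0.248 -0.169]
 [-0.281  0.533 -0.798]]
outward in tool [ 0.11 -0.81 -0.58] up [-0.28  0.53 -0.8 ] -hy [-0.95 -0.25  0.17]
```

Request:
drive_tool:
  plan: "3 -28 -12 0"

```text
time_s: 21.95
tcp_pos: [-0.3109, -0.5685, 0.5081]
eef_rot: [147.5, 15.9, 167.7]
contact_force: [0.0, 0.1, 0.4]
gripper_width: 0.0398
```

Request:
drive_tool:
  plan: "3 -28 -12 0"

```text
time_s: 22.08
tcp_pos: [-0.3102, -0.6015, 0.471]
eef_rot: [148.3, 15.6, 168.2]
contact_force: [0.5, -0.0, -0.2]
gripper_width: 0.0399
```

Request:
drive_tool:
  plan: "3 -28 -12 0"

```text
time_s: 22.2
tcp_pos: [-0.3103, -0.6302, 0.4375]
eef_rot: [149.3, 15.1, 168.5]
contact_force: [0.5, -0.4, -0.3]
gripper_width: 0.0398
```

Request:
drive_tool:
  plan: "3 -28 -12 0"

```text
time_s: 22.32
tcp_pos: [-0.3101, -0.6566, 0.4062]
eef_rot: [150.5, 14.6, 168.9]
contact_force: [0.0, -0.3, 0.5]
gripper_width: 0.0399
```

Request:
drive_tool:
  plan: "3 -28 -20 0"

```text
time_s: 22.45
tcp_pos: [-0.31, -0.6765, 0.3849]
eef_rot: [151.9, 14.1, 169.2]
contact_force: [-0.2, -0.1, 0.8]
gripper_width: 0.0401
```

Request:
drive_tool:
  plan: "3 -28 -20 0"

```text
time_s: 22.58
tcp_pos: [-0.3102, -0.6949, 0.3685]
eef_rot: [153.7, 13.4, 169.5]
contact_force: [-0.3, -0.3, 0.1]
gripper_width: 0.0403
```

```bash
python3 - <<'E'
from h import *
s,p,M=st();print(p,s['joints'])
print((B.T@M).round(3))
E
```

```text
[-0.31019324 -0.6949168   0.36846756] [-104.88486078   51.25842313   71.66457551  -14.77972684 -137.1671893
   -0.92622814]
[[-0.147  0.87   0.47 ]
 [ 0.962  0.237 -0.139]
 [-0.232  0.431 -0.872]]
```

Request:
drive_tool:
  plan: "0 -12 -32 0"

```text
time_s: 22.7
tcp_pos: [-0.3083, -0.6954, 0.3804]
eef_rot: [155.1, 12.8, 169.8]
contact_force: [-0.5, -0.6, 0.2]
gripper_width: 0.0398
```

Request:
drive_tool:
  plan: "0 -14 -30 0"

```text
time_s: 22.82
tcp_pos: [-0.3072, -0.6968, 0.3991]
eef_rot: [157.4, 11.9, 170.1]
contact_force: [0.3, 0.4, 1.0]
gripper_width: 0.0401
```

Request:
drive_tool:
  plan: "0 -16 -30 0"

```text
time_s: 22.95
tcp_pos: [-0.3047, -0.701, 0.4104]
eef_rot: [159.4, 11.2, 170.4]
contact_force: [-0.2, -0.3, 0.1]
gripper_width: 0.04
```

Request:
drive_tool:
  plan: "0 -16 -30 0"

```text
time_s: 23.08
tcp_pos: [-0.3018, -0.7054, 0.4206]
eef_rot: [161.3, 10.5, 170.7]
contact_force: [0.6, 0.9, -0.7]
gripper_width: 0.04
```

Request:
drive_tool:
  plan: "0 -18 -30 0"

```text
time_s: 23.2
tcp_pos: [-0.2988, -0.7109, 0.4298]
eef_rot: [163.1, 9.8, 170.9]
contact_force: [-0.2, 0.8, 0.3]
gripper_width: 0.0399
```

Request:
drive_tool:
  plan: "0 -20 -30 0"

```text
time_s: 23.32
tcp_pos: [-0.2956, -0.7176, 0.4377]
eef_rot: [165.0, 9.1, 171.1]
contact_force: [-0.2, 0.3, 0.2]
gripper_width: 0.0399
```

```bash
python3 - <<'E'
from h import *
s,p,M=st();print(p,s['joints'])
print((B.T@M).round(3))
E
```

```text
[-0.2955565  -0.71759858  0.43769565] [-102.1673928    45.69284315   71.67779225  -10.52526655 -131.14412962
   -1.40017518]
[[-0.176  0.943  0.282]
 [ 0.972  0.213 -0.104]
 [-0.158  0.255 -0.954]]
```

2° per call now; six or seven more bring it close to vertical.

Request:
drive_tool:
  plan: "0 -20 -30 0"

```text
time_s: 23.45
tcp_pos: [-0.2922, -0.7237, 0.4468]
eef_rot: [166.9, 8.4, 171.3]
contact_force: [0.2, -0.4, -0.2]
gripper_width: 0.0399
```

Request:
drive_tool:
  plan: "0 -20 -30 0"

```text
time_s: 23.58
tcp_pos: [-0.2888, -0.7289, 0.4581]
eef_rot: [168.9, 7.7, 171.4]
contact_force: [-1.1, -0.0, -0.2]
gripper_width: 0.0395
```

Request:
drive_tool:
  plan: "0 -22 -30 0"

```text
time_s: 23.7
tcp_pos: [-0.2853, -0.7351, 0.469]
eef_rot: [170.9, 6.9, 171.6]
contact_force: [0.4, -0.2, -0.6]
gripper_width: 0.0398
```

Request:
drive_tool:
  plan: "0 -22 -30 0"

```text
time_s: 23.82
tcp_pos: [-0.2816, -0.7407, 0.4807]
eef_rot: [173.0, 6.2, 171.7]
contact_force: [-0.4, 0.3, 0.5]
gripper_width: 0.04
```

Request:
drive_tool:
  plan: "0 -22 -30 0"

```text
time_s: 23.95
tcp_pos: [-0.2777, -0.7455, 0.4938]
eef_rot: [175.1, 5.5, 171.7]
contact_force: [-0.1, -0.5, 0.1]
gripper_width: 0.0398
```

Request:
drive_tool:
  plan: "0 -22 -30 0"

```text
time_s: 24.08
tcp_pos: [-0.2738, -0.7495, 0.5082]
eef_rot: [177.2, 4.8, 171.8]
contact_force: [0.2, -1.3, 0.7]
gripper_width: 0.04
```

```bash
python3 - <<'E'
from h import *
s,p,M=st();print(p,s['joints'])
print((B.T@M).round(3))
# pin: targets
b=cap('top','t4.png');a=cap('side')
pd=np.array([.858,-.513,0]);
grip=np.array([.422,.2785,.05])
# waypoints
for g in ([.30,-.45,.5],[.45,0,.5],[.40,.25,.30]):print(g,(M.T@(np.array(g)-p)*100).round(1))
# refine pin axis: grey pixels on the handle vs orange rest
for n,c in(('top',b),('side',a)):
    hsv=cv2.cvtColor(c['frame'],cv2.COLOR_RGB2HSV)
    u0,v0=map(int,proj(c,[.46,.25,.03]));m=np.zeros(hsv.shape[:2],np.uint8)
    o=((hsv[...,0]<18)&(hsv[...,1]>130)&(hsv[...,2]>90)).astype(np.uint8)
    w=np.zeros_like(o);w[v0-45:v0+45,u0-50:u0+50]=1;o*=w
    P=np.argwhere(o)[:,::-1].astype(np.float32);rc=cv2.minAreaRect(P)
    bx=cv2.boxPoints(rc);print(n,len(P),rc,[onz(c,*q,.012)[:2].round(4) for q in bx],onz(c,*rc[0],.012))
E
```

```text
[-0.27376413 -0.74950571  0.50819031] [ -98.50552231   40.72531807   71.65456905   -5.76293393 -123.64398782
   -2.66337961]
[[-0.19   0.98   0.064]
 [ 0.978  0.194 -0.073]
 [-0.084  0.049 -0.995]]
[0.3, -0.45, 0.5] [-52.3  37.5   7.1]
[0.45, 0, 0.5] [-60.7  84.1  10.1]
[0.4, 0.25, 0.3] [-50.5 107.2  30.4]
top 653 ((205.089111328125, 256.8387145996094), (18.748598098754883, 51.27073287963867), 28.92642593383789) [array([0.3908, 0.3245]), array([0.5199, 0.2531]), array([0.4926, 0.205 ]), array([0.3641, 0.2767])] [0.44151909 0.26496976 0.012     ]
side 736 ((360.4756774902344, 278.44110107421875), (22.017091751098633, 54.38954162597656), 67.52056884765625) [array([0.4914, 0.1988]), array([0.3513, 0.276 ]), array([0.3901, 0.3275]), array([0.5266, 0.2507])] [0.44075913 0.26308052 0.012     ]
```

Tool is within 5° of vertical, and the rest gives pin grip (0.421, 0.2765) with the axis at -29.5°. Moving there.

Request:
drive_tool:
  plan: "-3.5 4.85 0.6 -0.17; -7 9.7 1.2 -0.34; -10.5 14.55 1.8 -0.51; -14 19.4 2.4 -0.68; -17.5 24.25 3 -0.86; -21 29.1 3.5 -1.04; -24.5 33.95 4 -1.22; -28 38.8 4.7 -1.4"
  fingers: 0

```text
time_s: 25.18
tcp_pos: [0.0607, -0.4017, 0.5041]
eef_rot: [-175.6, 3.7, -107.4]
contact_force: [2.0, 0.1, 0.9]
gripper_width: 0.0442
```

```bash
python3 - <<'E'
from h import *
s,p,M=st();print(p,s['joints'])
for g in ([.45,0,.5],[.421,.2765,.30]):print(g,(M.T@(np.array(g)-p)*100).round(1))
print(np.degrees(np.arctan2(M[1,0],M[0,0])))
E
```

```text
[ 0.06067871 -0.40173887  0.50407388] [ -59.08002115   -8.28793916    3.78926187   -5.76432867 -101.21641254
   40.34297307]
[0.45, 0, 0.5] [-49.9 -24.8   5.5]
[0.421, 0.2765, 0.3] [-74.  -12.1  26.2]
-107.43172565631187
```

Request:
drive_tool:
  plan: "-5.5 -2.75 0.6 -0.17; -11 -5.5 1.2 -0.34; -16.5 -8.2 1.8 -0.51; -22 -11 2.4 -0.68; -27.5 -13.7 3 -0.85; -33 -16.5 3.6 -1.02; -38.5 -19.2 4.2 -1.19; -44 -22 4.9 -1.36"

```text
time_s: 26.18
tcp_pos: [0.4055, -0.051, 0.501]
eef_rot: [-175.4, -3.5, -29.7]
contact_force: [-0.1, -0.8, -1.0]
gripper_width: 0.0444
```

```bash
python3 - <<'E'
from h import *
s,p,M=st();print(p,s['joints'],s['eef_rot'])
for g in ([.421,.2765,.22],[.421,.2765,.05]):print(g,(M.T@(np.array(g)-p)*100).round(1))
print(np.degrees(np.arctan2(M[1,0],M[0,0])))
E
```

```text
[ 0.40551564 -0.05102737  0.50099385] [ 20.5462643  -12.62649626  -2.16648023  -0.26336898 -94.68055889
  39.87310136] [-175.39234495   -3.50231336  -29.68683885]
[0.421, 0.2765, 0.22] [-16.6 -26.9  29.4]
[0.421, 0.2765, 0.05] [-17.6 -25.6  46.3]
-29.686838850323312
```

Request:
drive_tool:
  plan: "-2.4 -3.9 4.2 0; -4.8 -7.7 8.4 0; -7.1 -11.5 12.6 0; -9.5 -15.4 16.8 0; -11.9 -19.2 21 0; -14.3 -23 25.2 0; -16.6 -26.9 29.4 0; -16.6 -26.9 29.4 0"

```text
time_s: 27.18
tcp_pos: [0.4204, 0.2749, 0.2155]
eef_rot: [-175.8, -3.4, -30.0]
contact_force: [0.1, -0.2, 0.1]
gripper_width: 0.0437
```

```bash
python3 - <<'E'
from h import *
s,p,M=st();print(p)
c=cap('wrist','w5.png')
pa=np.deg2rad(-29.5);pd=np.array([np.cos(pa),np.sin(pa),0]);g=np.array([.421,.2765,.05])
for x in(-50,0,58,148):print(x,[round(float(q),1) for q in proj(c,g+pd*x/1000,True)])
cv2.imwrite('pics/w5c.png',cv2.resize(c['frame'][100:360,150:410,::-1],None,fx=2.2,fy=2.2,interpolation=3))
E
```

```text
[0.42039937 0.2748735  0.21551581]
-50 [287.9, 253.4]
0 [288.1, 206.1]
58 [288.2, 147.7]
148 [287.8, 57.5]
```

View pics/w5c.png

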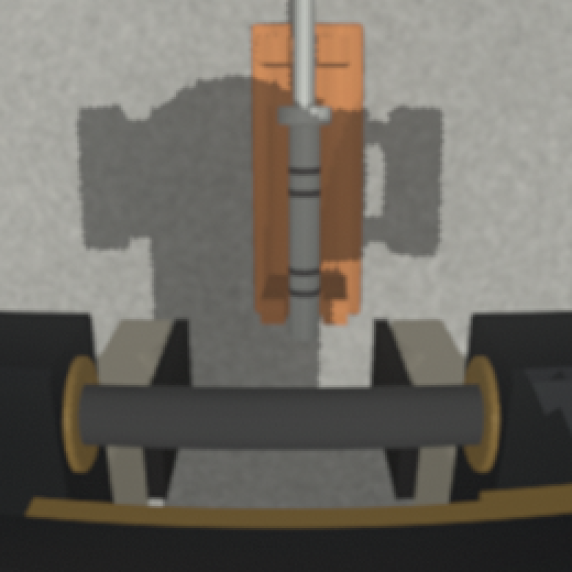

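The pin axis is at u≈288 and its shoulder front at v≈148.6, against 288.2 and 147.7 predicted. Descending.

Request:
drive_tool:
  plan: "-0.3 0.4 5 0; -0.6 0.8 10 0; -0.8 1.1 14 0; -1 1.3 16 0; -1 1.3 17.5 0; -1 1.3 17.5 0"

```text
time_s: 27.98
tcp_pos: [0.4228, 0.2739, 0.0438]
eef_rot: [-175.5, -3.4, -30.1]
contact_force: [-0.3, 0.4, 0.7]
gripper_width: 0.044
```

Request:
drive_tool:
  plan: "0 0 0 0; 0 0 0 0; 0 0 0 0; 0 0 0 0; 0 0 0 0"
  fingers: 1
  squeeze: 50

```text
time_s: 28.6
tcp_pos: [0.4227, 0.275, 0.044]
eef_rot: [-175.4, -3.4, -30.1]
contact_force: [-0.6, -0.0, 5.1]
gripper_width: 0.0123
```

```bash
python3 - <<'E'
from h import *
s,p,M=st();print(p,s['contact_force'],s['gripper_width'],(M.T@Z).round(3))
print((M.T@(np.array([.421,.2765,.05])-p)*1000).round(1))
E
```

```text
[0.42274317 0.27500296 0.04395301] [-5.88192788e-01 -7.80435961e-04  5.11564860e+00] 0.012326575035625597 [ 0.06  -0.08  -0.995]
[-1.9 -0.9 -6.1]
```

Request:
drive_tool:
  plan: "0.1 -0.15 -1.5 0; 0.2 -0.3 -3.5 0; 0.4 -0.5 -6 0; 0.7 -0.9 -11 0; 1 -1.3 -16 0; 1 -1.3 -16 0"

```text
time_s: 29.35
tcp_pos: [0.4243, 0.2765, 0.2082]
eef_rot: [-175.0, -3.5, -30.1]
contact_force: [-0.0, 0.5, -1.4]
gripper_width: 0.0128
```

```bash
python3 - <<'E'
from h import *
s,p,M=st();print(p,s['contact_force'],s['gripper_width'],s['joints'])
pa=np.deg2rad(-29.7);pd=np.array([np.cos(pa),np.sin(pa),0])
c=M.T@pd;print('pin in tool',c)
c[1]=0;c/=np.linalg.norm(c)
gt=np.array([-.0019,0,-.0061])
# choose turn so that pin horizontal dir = -hy
best=min(np.arange(-.4,.4,.002),key=lambda t:-(M@R.from_rotvec([0,0,t]).as_matrix()@c)@(-Lh))
M2=M@R.from_rotvec([0,0,best]).as_matrix();v=M2@c;print('turn',best,'pin in hopper',(B.T@v).round(4))
tipt=gt+.148*c
for y in(100,66,0,-49):
    T=hw(-150,y,158)-M2@tipt;print(y,T.round(4),'tool cm now',(M.T@(T-p)*100).round(2))
print('-hy in M2 tool',(M2.T@-Lh).round(3),'top view check')
c=cap('wrist','w6.png')
hsv=c['frame'];print([proj(c,p+M@(gt+q*np.array(M.T@pd)),True) for q in(.05,.058,.1,.148)])
E
```

```text
[0.42432686 0.27645919 0.20823501] [-0.01973763  0.5374598  -1.38617678] 0.012846088425567167 [ 5.78886504e+01  1.97620039e+00 -2.85417091e+01  4.02364939e+00
 -5.44606988e+01 -1.43824549e-02]
pin in tool [ 0.99815072 -0.00138209  0.06077197]
turn -0.18399999999999983 pin in hopper [-0.002  -0.9999  0.0146]
100 [0.3717 0.0147 0.1499] tool cm now [ 8.19 25.74  4.13]
66 [0.4038 0.0035 0.1499] tool cm now [11.53 25.12  4.39]
0 [ 0.4661 -0.0182  0.1499] tool cm now [18.   23.91  4.88]
-49 [ 0.5124 -0.0342  0.1499] tool cm now [22.8  23.01  5.25]
-hy in M2 tool [ 0.997 -0.001  0.075] top view check
[(np.float64(277.66731056420235), np.float64(177.80690872449486)), (np.float64(277.6387354500282), np.float64(160.23561655523378)), (np.float64(277.4783135213785), np.float64(68.549114668698)), (np.float64(277.2974714679946), np.float64(-23.2622353194418))]
```

Request:
drive_tool:
  plan: "1.3 4.5 0.2 -0.03; 2.7 9 0.5 -0.06; 4.1 13.5 1 -0.1; 5.5 18 2 -0.14; 6.9 22 3 -0.18; 8.2 25.7 4.1 -0.184; 8.2 25.7 4.1 -0.184; 8.2 25.7 4.1 -0.184"

```text
time_s: 30.4
tcp_pos: [0.3698, 0.0126, 0.1474]
eef_rot: [-176.2, -4.1, -19.6]
contact_force: [1.0, 1.1, -1.8]
gripper_width: 0.0126
```

```bash
python3 - <<'E'
from h import *
s,p,M=st();print(p,s['contact_force'])
c=np.array([.99815,0,.0608]);gt=np.array([-.0019,0,-.0061])
tip=p+M@(gt+.148*c);print('tip hopper',(B.T@(tip-H0)*1000).round(1),'dir',(B.T@M@c).round(3))
a=cap('side','s7.png');b=cap('top','t7.png')
for n,k in(('side',a),('top',b)):
    print(n,'pred tip',proj(k,tip),'shoulder',proj(k,p+M@(gt+.058*c)),'eye',proj(k,hw(-150,41,158)),'eye-in',proj(k,hw(-150,-41,158)),'eartop',proj(k,hw(-150,38,178)))
A=cv2.resize(a['frame'][170:300,170:300],(400,400),interpolation=3);T=cv2.resize(b['frame'][160:290,250:380],(400,400),interpolation=3)
cv2.imwrite('pics/v7.png',np.hstack([A,T])[:,:,::-1])
E
```

```text
[0.36984615 0.01263247 0.14738007] [ 1.04417061  1.07712014 -1.80519611]
tip hopper [-152.7  101.   155. ] dir [-0.003 -1.     0.011]
side pred tip (np.float64(260.8269321420107), np.float64(212.20513337219077)) shoulder (np.float64(288.8187868363784), np.float64(196.70650535095953)) eye (np.float64(242.15365428107273), np.float64(223.24582110283936)) eye-in (np.float64(215.16287254835913), np.float64(238.48889753348297)) eartop (np.float64(240.89079950007155), np.float64(220.14231150772778))
top pred tip (np.float64(309.46748631588207), np.float64(228.95417610628814)) shoulder (np.float64(298.6642650475171), np.float64(261.5808913564982)) eye (np.float64(315.58136469644353), np.float64(206.9922028189126)) eye-in (np.float64(325.1184638281624), np.float64(177.88744377242426)) eartop (np.float64(316.22450840682706), np.float64(204.98450977954178))
```

View pics/v7.png

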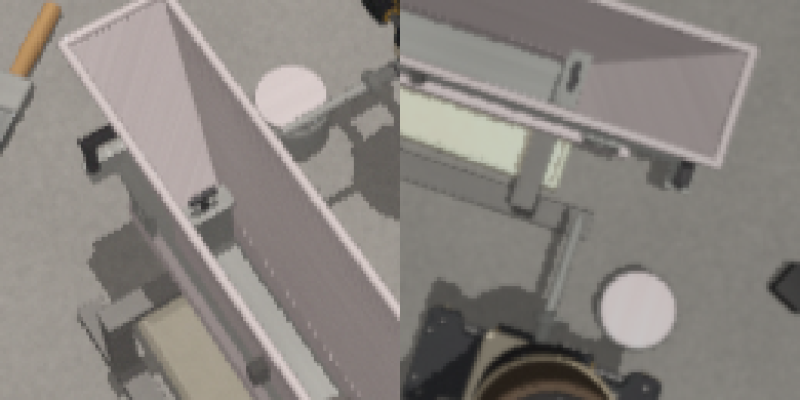

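The top view shows the pin nose at about (307,229) against (309.5,229) predicted, and the left ear at u≈315.7 against 315.6. I'll measure the nose axis numerically.

```bash
python3 - <<'E'
from h import *
im=cv2.imread('pics/t7.png').astype(int).sum(2)
pr=lambda v:309.47+(v-228.95)*(298.66-309.47)/(261.58-228.95)
for v in range(225,258,2):
    u0=int(round(pr(v)));print(v,round(pr(v),1),u0-7,im[v,u0-7:u0+8])
E
```

```text
225 310.8 304 [365 376 379 383 384 381 382 387 388 384 384 389 387 384 384]
227 310.1 303 [327 269 304 296 325 360 358 355 370 377 381 386 389 387 387]
229 309.5 302 [274 226 239 331 352 349 365 362 352 330 315 371 387 387 382]
231 308.8 302 [257 224 241 331 335 379 410 362 354 358 350 378 389 391 388]
233 308.1 301 [254 224 238 325 325 361 419 408 354 354 365 372 378 380 379]
235 307.5 300 [240 209 215 254 312 337 399 415 376 362 366 360 374 380 376]
237 306.8 300 [256 256 300 354 327 378 421 392 332 319 352 371 377 380 387]
239 306.1 299 [256 252 296 363 344 361 415 406 362 376 382 386 389 383 380]
241 305.5 298 [254 244 260 352 366 346 398 413 379 374 376 380 382 388 387]
243 304.8 298 [253 255 298 358 329 375 421 394 372 381 388 388 385 381 380]
245 304.2 297 [257 246 261 351 338 360 414 403 363 383 390 383 378 378 377]
247 303.5 296 [290 248 247 289 347 343 398 418 358 347 371 383 383 385 381]
249 302.8 296 [253 249 296 351 326 375 426 392 359 375 382 382 382 379 380]
251 302.2 295 [254 245 265 357 339 359 417 404 365 372 386 385 382 381 382]
253 301.5 295 [250 250 294 351 347 400 420 379 355 368 375 377 375 371 371]
255 300.8 294 [252 254 291 351 325 376 424 391 342 365 376 380 380 380 376]
257 300.2 293 [244 247 247 258 268 359 420 402 348 364 374 376 380 381 380]
```

The pin axis is offset about +2.7 mm in hopper x, so the tip really sits at x≈-150 and only needs 2 mm more height. Inserting with force checks.

Request:
drive_tool:
  plan: "0 0 -0.2 0; 2 0 -0.05 0; 4 0 0.1 0; 5.5 0 0.2 0; 5.5 0 0.2 0"

```text
time_s: 31.12
tcp_pos: [0.4228, -0.0053, 0.15]
eef_rot: [-176.2, -4.2, -19.6]
contact_force: [-0.7, -0.3, -1.5]
gripper_width: 0.0121
```

Request:
drive_tool:
  plan: "0.7 0 0.05 0; 1.4 0 0.1 0; 1.4 0 0.1 0"

```text
time_s: 31.5
tcp_pos: [0.4359, -0.0099, 0.1503]
eef_rot: [-176.1, -4.2, -19.6]
contact_force: [-0.0, 0.1, -0.5]
gripper_width: 0.0129
```

```bash
python3 - <<'E'
from h import *
s,p,M=st();print(p,s['contact_force'],s['moment'],s['eef_rot'])
c=np.array([.99815,0,.0608]);gt=np.array([-.0019,0,-.0061])
tip=p+M@(gt+.148*c);print('tip hopper',(B.T@(tip-H0)*1000).round(1),'dir',(B.T@M@c).round(3),(M.T@-Lh).round(3))
E
```

```text
[ 0.43585526 -0.00989241  0.15030766] [-0.00352422  0.07808018 -0.46629149] [-0.02408383  0.47266196  0.10296813] [-176.13923163   -4.20932879  -19.55578884]
tip hopper [-152.2   31.3  158.1] dir [-0.003 -1.     0.013] [ 0.997 -0.002  0.074]
```

Request:
drive_tool:
  plan: "0.7 0 0.05 0; 1.4 0 0.1 0; 2 0 0.15 0; 2 0 0.15 0"

```text
time_s: 32.0
tcp_pos: [0.455, -0.0166, 0.1502]
eef_rot: [-176.1, -4.2, -19.6]
contact_force: [0.7, -0.3, -1.8]
gripper_width: 0.0126
```

Request:
drive_tool:
  plan: "0.7 0 0.05 0; 1.4 0 0.1 0; 2 0 0.15 0; 2 0 0.15 0"

```text
time_s: 32.5
tcp_pos: [0.4741, -0.0232, 0.1502]
eef_rot: [-176.1, -4.2, -19.6]
contact_force: [0.7, 0.6, -1.3]
gripper_width: 0.0126
```

```bash
python3 - <<'E'
from h import *
s,p,M=st();print(p,s['contact_force'],s['moment'],s['gripper_width'])
c=np.array([.99815,0,.0608]);gt=np.array([-.0019,0,-.0061])
tip=p+M@(gt+.148*c);print('tip hopper',(B.T@(tip-H0)*1000).round(1))
E
```

```text
[ 0.47406255 -0.02321175  0.15020543] [ 0.69740603  0.62791464 -1.25720361] [0.18487639 0.00782722 0.17710946] 0.012559494300010743
tip hopper [-152.2   -9.2  158.1]
```

Request:
drive_tool:
  plan: "0.8 0 0.06 0; 1.6 0 0.12 0; 2.4 0 0.18 0; 2.4 0 0.18 0"

```text
time_s: 33.0
tcp_pos: [0.4972, -0.0312, 0.1503]
eef_rot: [-176.1, -4.3, -19.6]
contact_force: [2.6, 1.9, -0.6]
gripper_width: 0.0125
```

Request:
drive_tool:
  plan: "0.5 0 0.04 0; 1 0 0.07 0; 1 0 0.07 0"

```text
time_s: 33.38
tcp_pos: [0.5062, -0.0344, 0.1503]
eef_rot: [-176.1, -4.2, -19.5]
contact_force: [2.1, 2.5, 0.3]
gripper_width: 0.0124
```

Request:
drive_tool:
  plan: "0.4 0 0.03 0; 0.4 0 0.03 0"

```text
time_s: 33.62
tcp_pos: [0.5097, -0.0357, 0.1502]
eef_rot: [-176.1, -4.2, -19.5]
contact_force: [1.5, 2.8, 0.4]
gripper_width: 0.0126
```

```bash
python3 - <<'E'
from h import *
s,p,M=st();print(p,s['contact_force'],s['moment'],s['gripper_width'])
c=np.array([.99815,0,.0608]);gt=np.array([-.0019,0,-.0061])
tip=p+M@(gt+.148*c);print('tip hopper',(B.T@(tip-H0)*1000).round(1))
E
```

```text
[ 0.50966523 -0.03570255  0.15023824] [1.53982202 2.79104036 0.42248637] [ 0.98064744 -0.04289288  0.30602425] 0.012583335500301374
tip hopper [-152.3  -46.9  158.1]
```

Request:
drive_tool:
  plan: "0.25 0 0.02 0; 0.25 0 0.02 0"

```text
time_s: 33.88
tcp_pos: [0.5117, -0.0365, 0.1501]
eef_rot: [-176.1, -4.2, -19.5]
contact_force: [0.2, 3.5, -0.4]
gripper_width: 0.0127
```

Request:
drive_tool:
  plan: "0.25 0 0.02 0; 0.25 0 0.02 0"

```text
time_s: 34.12
tcp_pos: [0.5121, -0.0371, 0.1494]
eef_rot: [-176.2, -4.0, -19.6]
contact_force: [-6.4, 9.2, 3.6]
gripper_width: 0.0124
```

Request:
drive_tool:
  plan: "0.2 0 0.02 0; 0.2 0 0.02 0"

```text
time_s: 34.38
tcp_pos: [0.5121, -0.0373, 0.1487]
eef_rot: [-176.2, -3.8, -19.6]
contact_force: [-13.5, 14.3, 7.0]
gripper_width: 0.0125
```

The shoulder seats at computed tip y≈-49.5 with force rising. Relax, open and lift away.

Request:
drive_tool:
  plan: "-0.4 0 -0.03 0; -0.4 0 -0.03 0"

```text
time_s: 34.62
tcp_pos: [0.5119, -0.0365, 0.1502]
eef_rot: [-176.1, -4.2, -19.5]
contact_force: [-0.1, 4.3, 0.8]
gripper_width: 0.0127
```

Request:
drive_tool:
  plan: "0 0 0 0; 0 0 0 0; 0 0 0 0; 0 0 0 0; 0 0 0 0"
  fingers: 0

```text
time_s: 35.25
tcp_pos: [0.512, -0.0368, 0.15]
eef_rot: [-176.2, -4.2, -19.6]
contact_force: [0.0, -0.2, 0.8]
gripper_width: 0.0433
```

Request:
drive_tool:
  plan: "0.2 -0.1 -2 0; 0.4 -0.3 -5 0; 0.5 -0.6 -9 0; 0 -0.9 -13 0; -2 -1.2 -17 0; -6 -1.2 -20 0; -9 -1.2 -22 0; -9 -1.2 -22 0"

```text
time_s: 36.25
tcp_pos: [0.4105, -0.0036, 0.3655]
eef_rot: [-175.9, -4.4, -19.5]
contact_force: [-0.1, -0.6, -0.4]
gripper_width: 0.0439
```

```bash
python3 - <<'E'
from h import *
s,p,M=st();print(s['time_s'],p,s['contact_force'],s['gripper_width'])
w=cap('wrist','w8.png');a=cap('side','s8.png');b=cap('top','t8.png')
for y in(149,99,49,45,41):print(y,[round(float(q),1) for q in proj(w,hw(-150,y,157),True)],[round(float(q),1) for q in proj(b,hw(-150,y,157))])
for n,f in(('w',w['frame']),):
    u,v=proj(w,hw(-150,99,157),True);print(u,v)
o=np.hstack([cv2.resize(w['frame'][80:330,150:400],(400,400),interpolation=3),cv2.resize(b['frame'][130:260,230:360],(400,400),interpolation=3)])
cv2.imwrite('pics/v8.png',o[:,:,::-1])
E
```

```text
36.25 [ 0.410509   -0.00357852  0.36546181] [-0.08012744 -0.55004557 -0.3923345 ] 0.04388654789409846
149 [287.6, 153.7] [302.8, 246.0]
99 [287.6, 109.0] [308.7, 227.8]
49 [287.5, 65.7] [314.6, 209.9]
45 [287.5, 62.3] [315.1, 208.5]
41 [287.5, 59.0] [315.6, 207.0]
287.6144630908524 109.01562242052475
```

```bash
python3 - <<'E'
from h import *
im=cv2.imread('pics/w8.png').astype(int).sum(2)
for v in range(44,166,4):print(v,im[v,270:306:2])
b0=cv2.imread('pics/t3.png').astype(int);b=cv2.imread('pics/t8.png').astype(int)
print('tray/knob diff home-vs-now', [(np.abs(b-b0).sum(2)[v0:v1,u0:u1]>60).sum() for v0,v1,u0,u1 in((155,210,210,305),)])
for (u,v) in ((286,181),(296.5,185.5),(277,178)):
    print(b[int(v)-2:int(v)+3,int(u)-2:int(u)+3].sum(2).mean())
E
```

```text
44 [301 246 241 242 242 249 249 257 262 255 246 243 246 243 243 260 348 360]
48 [332 286 277 276 277 286 304 328 326 316 306 285 281 286 286 294 343 353]
52 [502 543 521 529 553 514 522 537 514 539 551 534 546 547 522 535 402 354]
56 [318 258 257 257 257 270 283 288 287 303 272 262 256 261 252 273 421 434]
60 [585 368 258 310 415 468 501 545 565 564 530 499 445 338 262 324 712 733]
64 [443 382 330 345 430 444 451 457 462 464 450 439 407 347 328 338 386 388]
68 [414 357 334 310 300 314 421 497 553 549 484 367 310 329 332 328 326 324]
72 [490 379 333 318 314 325 420 497 551 548 487 382 317 314 321 357 367 365]
76 [713 417 324 317 308 329 422 497 551 547 486 371 304 302 377 487 490 486]
80 [725 429 335 322 313 331 430 501 553 551 487 429 474 474 480 488 489 477]
84 [701 419 461 414 309 260 288 346 400 384 316 309 480 490 496 493 489 489]
88 [702 419 483 442 311 327 435 503 555 553 490 435 479 484 486 489 495 488]
92 [697 412 470 431 308 257 265 295 319 322 279 290 451 484 492 477 467 484]
96 [663 399 457 411 319 331 435 503 554 551 493 430 477 480 490 492 489 495]
100 [662 404 472 429 3
[... 663 characters left out ...]
483 485 485 489]
136 [306 308 314 306 305 315 412 497 522 515 472 408 466 471 471 478 484 487]
140 [316 314 307 305 311 300 300 347 400 464 463 368 311 314 319 320 316 394]
144 [307 307 311 314 311 303 301 324 330 327 345 314 312 315 317 311 309 320]
148 [309 310 313 315 321 304 300 323 329 322 309 288 303 312 304 312 307 306]
152 [305 309 311 314 311 299 298 317 320 316 302 291 301 309 313 310 310 342]
156 [304 300 301 302 303 311 304 306 312 300 299 306 312 313 303 303 305 357]
160 [308 311 309 311 311 303 306 303 312 312 310 303 309 309 308 306 304 360]
164 [305 309 303 306 303 305 308 307 304 309 315 316 312 306 299 302 306 366]
tray/knob diff home-vs-now [np.int64(0)]
443.6
447.88
441.0
```

```bash
python3 -c "
from h import *
r.close_job(); print(r.get_state()['time_s'])"
```

```text
the job is handed in; nothing more can be done
the job is handed in; nothing more can be done
```

I drew the gate until exactly four knobs had dropped, pushed it back to its hard stop, then put the lock pin through, let go and handed in at about 36 s. No verdict was reported.

**How the lean was made:** the move commands cannot tilt the tool. I got the 37° lean by repeatedly asking for poses just out of reach, then undid most of it the same way on the other side before taking the pin.

**Checks that passed:**
- **Knobs:** after the draw, the picture showed four knobs in the tray and two in the trough. The hopper area in the top view did not change between the gate going home and hand-in.
- **Gate:** it stopped hard at 28 N, and the bar appeared within about 1 px of its predicted home position. The pin later passed all three holes with under about 4 N.
- **Pin:** the shoulder met the ear with the force rising to about 20 N. After release, pixel profiles in the wrist image put the shoulder within about 2 mm of the ear and the axis about 1 px off prediction. The gripper was clear, with no contact force.

**Disagreements and gaps:**
- **Bar position:** before the first draw the bar appeared 7–8 mm further out than predicted. At the end it matched, so the gate may not have started fully home, or my first estimate was off.
- **Final view:** I had used up the 12-picture limit, so the last check was pixel values only, not a picture. I did not look at the two remaining knobs in the trough again after the gate was pushed home.

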